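# Put the dried probe-card carriers back on edge in their storage rack

### The arm

A 7-joint arm with a two-finger parallel gripper is mounted at the origin on a cart in front of the work surface, level with it; the furniture and walls round the work are solid. World frame = base frame: x ahead of the robot, y to its left, z up, the work surface at z = 0. Lengths are in m, angles in rad, forces in N, time in s.
With the tool pointing down it reaches from about 0.375 to 0.925 m from the base axis. Payload 3.1 kg.
Tool frame: the origin (TCP) lies midway between the tips of the shut fingers; the grasp point (between the pads) lies 19 mm behind it; z points along the fingers, y is the line along which they close (so a half turn about z gives the same grasp; the last joint's range is limited). The gripper opens to 85 mm and grips with 20 to 120 N. Pads are 22 mm wide; open, the fingers measure 114 mm over their backs; the gripper's body (76 mm by 85 mm) begins 54 mm behind the grasp point. The pads swing forward as they close: fully open they stand 13 mm farther back than shut.
Start: joints at [1.236, 0.383, 0.044, 1.598, -0.018, 1.161, -0.05], TCP at [0.153, -0.632, 0.231] pointing down, gripper open.
Joint ranges: [-2.61, 2.61], [-0.41, 2.15], [-1.48, 1.57], [0, 2.5], [-1.57, 4.71], [0.05, 1.97], [-2.85, 2.85]. Speed limits (rad/s): [2.79, 2.79, 3.14, 3.14, 3.14, 3.14, 3.14].

### API

Orientations are given as a rotation vector (axis times angle).
In Python, from workcell import state, camera, close_job gives the robot as it stands.
- The arm moves only by the shell command python3 -m crank 'ROWS' [FORCE]. ROWS is JSON, a list of rows, each a list of 7 numbers: the turn, a rotation vector about the tool's x, y, z in rad, then the shift along the tool's x, y, z in mm, then the opening, from 0 (shut) to 1 (fully open). In form: [[rx, ry, rz, x, y, z, fingers], ...]. A call has exactly 5 rows; each row shifts and turns the commanded pose from where the row before left it, along the tool's axes as they then stand; what a row does not reach is not made up. A row lasts 1/12 s, in which the tool goes at most 41.7 mm and 7.16 degrees, less where a joint would pass 70% of its speed; a pose out of reach is approached as far as the arm can. A call with a gripper value outside its range is refused whole. The fingers move at their own pace and stop on an object; FORCE is the grip in N (left out, the last holds). Time passes only in rows, so rows that do not move let the fingers close, or fill a call up. It gives the time, the measured TCP pose, the force, the opening and the grip force at its end, in the units of the state.
- state(): the state, without advancing time (a new reading comes with each control period).
- camera(name): name is "scene" or "top"; returns a dict with "image" (420x560x3 uint8, red, green, blue), "fx", "fy", "cx", "cy" (pixels), "cam_to_world" (4x4, takes a point from camera to world coordinates). Camera axes: x right, y down, z forward; pixel columns grow to the right and rows downward; lengths in m; the calibration is good to about 2 mm. A picture is of the moment at which its call begins. There is no depth.
- close_job(): hands the job in; it is judged then, once.
The state is a dict: "time_s": time; "joint_pos": joint angles; "joint_vel": joint speeds; "effort": joint torques, N m; "position": TCP position; "tool_rot": TCP orientation; "force": force on the tool from outside, world axes, zero at the start; "torque": the same for the moment, N m; "grip_width": finger opening in m; "grasp_force": force on a finger pad.
Only numpy, scipy, OpenCV 4.12 (cv2) and the standard library are available. Lean on these libraries where they do the work, as an engineer would, in place of code of your own. Each camera call takes 0.05 s, during which the arm holds its last target. There are 200 camera calls.

### The job

Put the three dried probe-card carriers away: take each off its sloping stand and stand it on edge in the white rack, grip strip up and contact edge down to the slot floor, each in the free slot that is just long enough for it. Leave the carrier already stored in the rack and the other things on the desk as they are.

Things in the scene. Friction and masses are not known exactly. Their poses are not given: they have to be found in the camera images.
- carrier_short: short probe-card carrier: flat aluminium plate 80 mm long, 90 high, 8 thick; black window, brass contacts along the lower edge, grey grip strip along the upper. Starts leaning 20 degrees from upright on its stand, contact edge down. Origin at the middle of the lower edge; x through the thickness (-4 to 4 mm), y along the length, z up the plate (contact edge 0, grip edge 90 mm)
- carrier_medium: medium probe-card carrier: flat aluminium plate 110 mm long, 90 high, 8 thick; black window, brass contacts along the lower edge, grey grip strip along the upper. Starts leaning 20 degrees from upright on its stand, contact edge down. Origin at the middle of the lower edge; x through the thickness (-4 to 4 mm), y along the length, z up the plate (contact edge 0, grip edge 90 mm)
- carrier_long: long probe-card carrier: flat aluminium plate 140 mm long, 90 high, 8 thick; black window, brass contacts along the lower edge, grey grip strip along the upper. Starts leaning 20 degrees from upright on its stand, contact edge down. Origin at the middle of the lower edge; x through the thickness (-4 to 4 mm), y along the length, z up the plate (contact edge 0, grip edge 90 mm)
- rail_short: free white rail of the rack for the short carrier: slot 87 mm long between end blocks, 11 wide, mouth flared to 21. Fixed; the order of the four rails varies. Origin mid underside; x across, y along the slot, z up: slot floor at z = 6 mm, straight cheeks to 28, mouth at 38. A seated carrier has its origin at (0, 0, 6 mm), either way round
- rail_medium: free white rail of the rack for the medium carrier: slot 117 mm long between end blocks, 11 wide, mouth flared to 21. Fixed; the order of the four rails varies. Origin mid underside; x across, y along the slot, z up: slot floor at z = 6 mm, straight cheeks to 28, mouth at 38. A seated carrier has its origin at (0, 0, 6 mm), either way round
- rail_long: free white rail of the rack for the long carrier: slot 147 mm long between end blocks, 11 wide, mouth flared to 21. Fixed; the order of the four rails varies. Origin mid underside; x across, y along the slot, z up: slot floor at z = 6 mm, straight cheeks to 28, mouth at 38. A seated carrier has its origin at (0, 0, 6 mm), either way round
- rail_taken: the fourth rail of the rack, 117 mm slot, same axes; the stored carrier stands in it. Rails stand side by side, 42 mm apart
- carrier_stored: a carrier like the medium one (110 x 90 x 8 mm, same axes) that already stands in the rack; to be left there
- rack: grey square base of the rack, 178 x 178 x 12 mm, fixed; origin at the centre of its underside; the rails run along its y and stand on its top at x = -63, -21, 21 and 63 mm
- stand_short: drying stand of the short carrier, fixed: grey base 90 x 90 x 8 mm, sloping ledge with a 10 mm lip in front of the plate, two 6 mm steel wire rests behind it at y = -27 and 27 mm, up to 48 mm along the plate. Origin at the centre of its underside, z up; the plate's lower edge lies at x = -20, z = 20 mm along y; it leans towards +x
- stand_medium: drying stand of the medium carrier, fixed: grey base 90 x 90 x 8 mm, sloping ledge with a 10 mm lip in front of the plate, two 6 mm steel wire rests behind it at y = -27 and 27 mm, up to 48 mm along the plate. Origin at the centre of its underside, z up; the plate's lower edge lies at x = -20, z = 20 mm along y; it leans towards +x
- stand_long: drying stand of the long carrier, fixed: grey base 90 x 90 x 8 mm, sloping ledge with a 10 mm lip in front of the plate, two 6 mm steel wire rests behind it at y = -27 and 27 mm, up to 48 mm along the plate. Origin at the centre of its underside, z up; the plate's lower edge lies at x = -20, z = 20 mm along y; it leans towards +x
- mug: green mug, 86 mm wide, 96 mm high, standing; origin under it
- blower_bulb: red rubber dust blower, 56 mm wide, 124 mm high, standing; origin at its foot
- loupe: black eyepiece loupe, 35 mm wide, 34 mm high, standing; origin at its foot
- tape_white: roll of white tape lying flat, 68 mm wide, 19 mm high; origin under its centre
- wipe_case: flat black case, 68 x 105 x 12 mm, lying; origin under its centre
- marker: black marker pen lying, 131 mm long along its y, 20 mm high; origin under its middle
Mind the look-alikes: they are no part of the job. Leave any red look-alike of the carrier_short alone.

How it is judged:
By the outcome, as a careful person would: the job done as asked, in the order asked, and still so for the second after the job is handed in, with the robot touching nothing.
It also fails if it takes over 72 s, if anything falls off the work surface, if the arm or the gripper's body presses on something with over 40 N, if the wrist force passes 120 N, or if a joint passes its speed limit or range.

## Working session

There is one attempt and no reset: what is moved stays moved. The work goes in short steps, Python scripts to look and compute and a shell command to move; the robot and the scene stay as the last step left them, time stands still between calls to the robot, and variables do not carry over. Pictures are saved under pics/ and viewed, at most 10 in all, crops included, and the job is handed in when it is done.

```bash
mkdir -p pics; ls; python3 - <<'E'
from workcell import state,camera
import cv2,numpy as np
s=state();print({k:np.round(s[k],3).tolist() for k in s})
for n in("scene","top"):
    c=camera(n);cv2.imwrite(f"pics/{n}0.png",cv2.resize(c["image"][:,:,::-1],(800,600),interpolation=cv2.INTER_CUBIC));print(n,c["fx"],c["fy"],c["cx"],c["cy"],np.round(c["cam_to_world"],4).tolist())
E
```

```text
pics
{'time_s': 0.0, 'joint_pos': [1.236, 0.384, 0.044, 1.6, -0.018, 1.161, -0.05], 'joint_vel': [-0.0, -0.001, -0.001, 0.001, 0.001, 0.0, 0.002], 'effort': [-0.0, -43.346, 1.024, -24.951, 0.011, 0.011, 0.0], 'position': [0.152, -0.631, 0.23], 'tool_rot': [-3.117, -0.371, 0.001], 'force': [0.321, 1.165, 0.473], 'torque': [0.026, 0.026, -0.005], 'grasp_force': 0.0, 'grip_width': 0.086}
scene 480.8825337143419 480.8825337143419 271.53660716989344 216.91757023695519 [[-0.6669, -0.4149, 0.619, -0.3236], [-0.745, 0.3508, -0.5675, 0.8393], [0.0183, -0.8395, -0.543, 0.8644], [0.0, 0.0, 0.0, 1.0]]
top 470.4342515282717 470.4342515282717 282.5201189998335 208.7507383933583 [[-0.0043, -0.9947, 0.1031, 0.3957], [-1.0, 0.0044, 0.0015, 0.0298], [-0.0019, -0.1031, -0.9947, 1.5602], [0.0, 0.0, 0.0, 1.0]]
```

View pics/scene0.png

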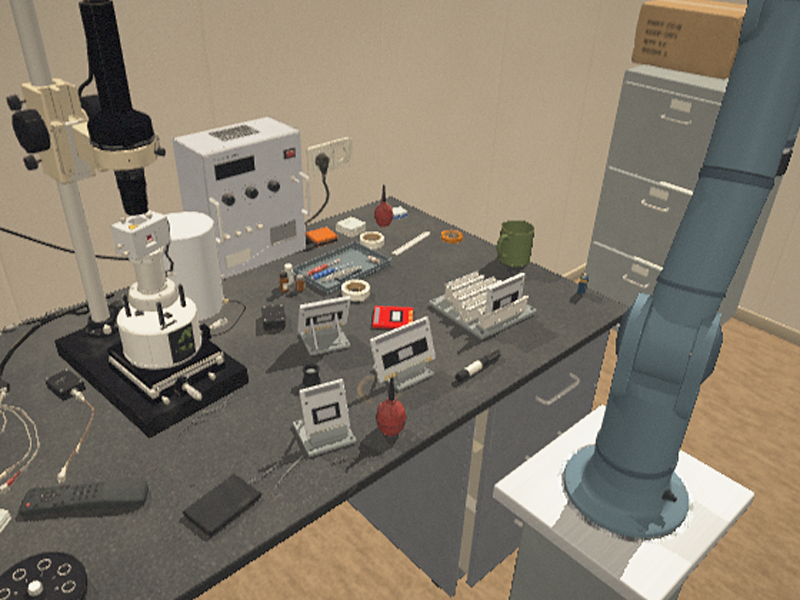

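View pics/top0.png

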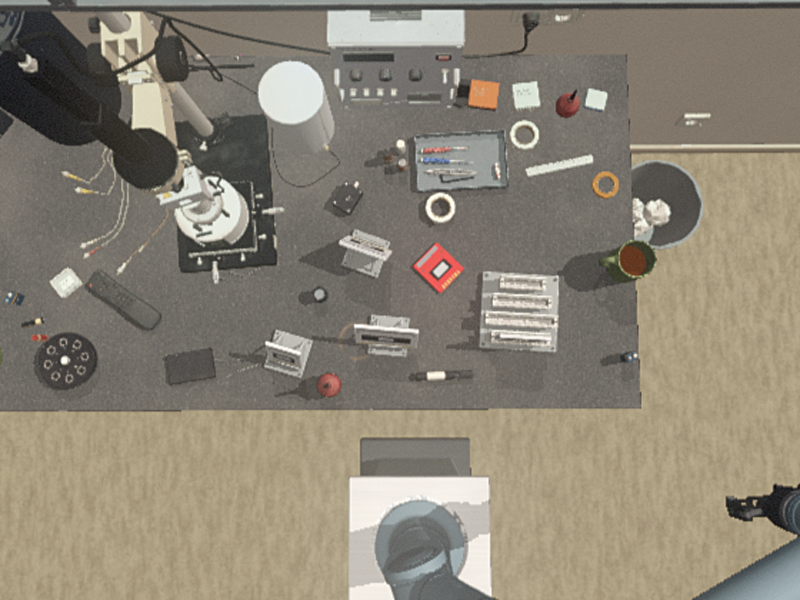

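The scene picture shows the short stand at (325,425), the long one at (403,350), the medium one at (325,315), and the rack at (485,303) with the stored carrier in it. The red look-alike lies flat at (392,317). Carrier candidates in the top picture are (287,352), (387,335), (365,245), the red one at (438,267, to leave alone) and the stored one in the rack. Next I'll enlarge both views.

```bash
python3 - <<'E'
from workcell import camera
import cv2
c=camera("top")["image"][:,:,::-1]; s=camera("scene")["image"][:,:,::-1]
def crop(im,x,y,w,h,f,n):
    cv2.imwrite(f"pics/{n}.png",cv2.resize(im[y:y+h,x:x+w],None,fx=f,fy=f,interpolation=cv2.INTER_CUBIC))
crop(c,180,150,132,120,5,"t_st")   # 660x600
crop(c,325,180,75,75,8,"t_rk")
crop(s,195,195,125,130,4.6,"s_st")
crop(s,295,180,90,66,8,"s_rk")
E
```

```text
(no output)
```

View pics/t_st.png

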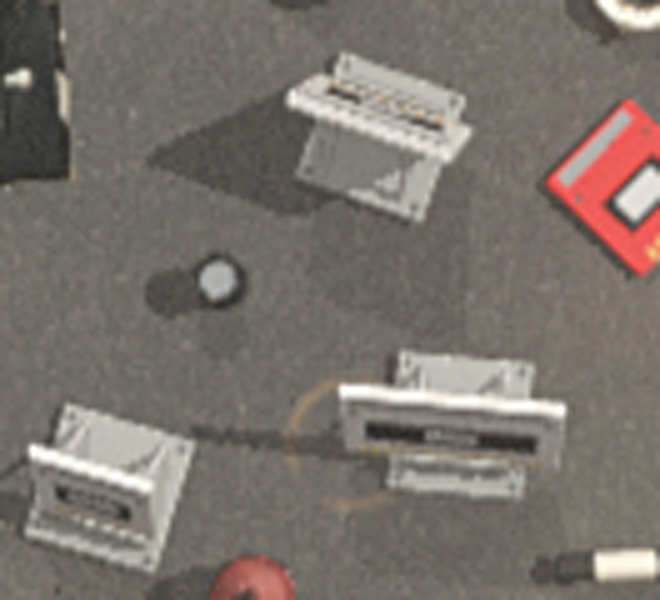

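View pics/t_rk.png

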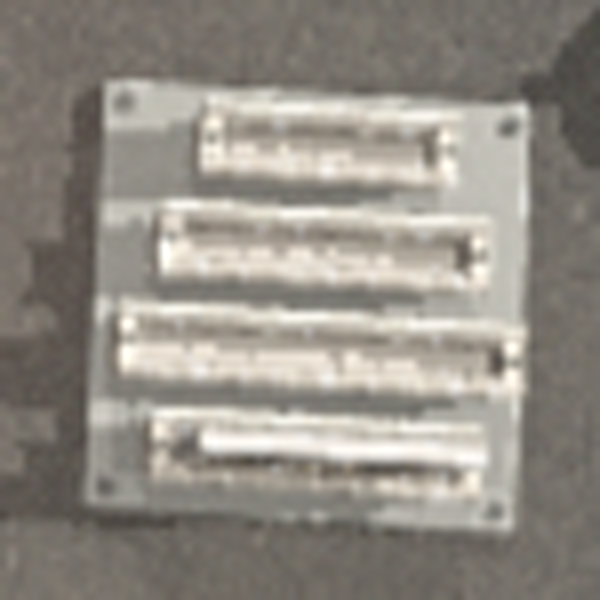

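View pics/s_st.png

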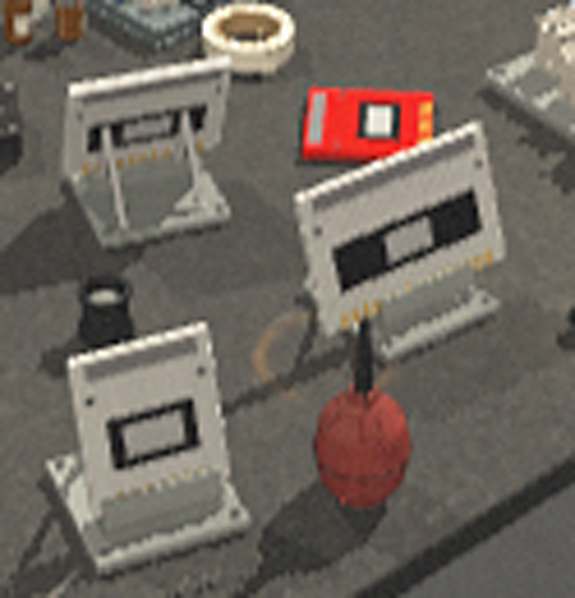

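View pics/s_rk.png

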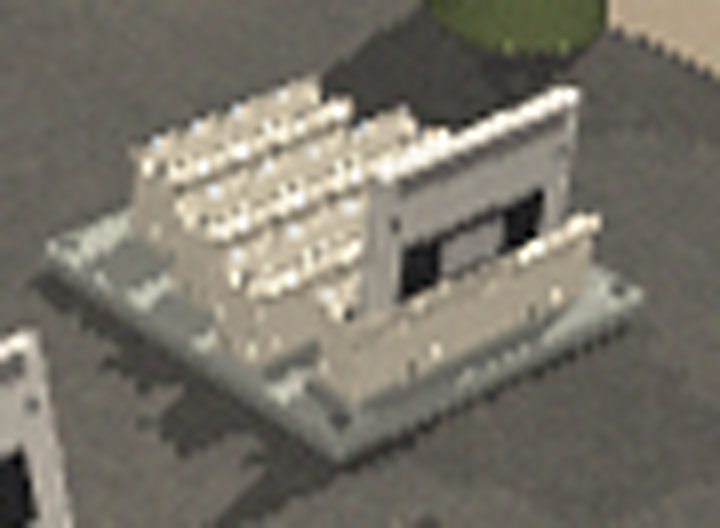

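Picture readings, in each crop's own pixels:
- **Rack, top crop:** from far to near the rails are short (v≈140), medium (245), long (345), and taken (445, with the stored carrier). The base corners are (105,80), (530,102), (513,530) and (85,507).
- **Stands, top crop:** short (95,490), long (455,425), both leaning away from the robot. Medium (370,120) leans towards it. The red look-alike at (620,190) lies flat.

Next I'll fit the poses and overlay them to check.

```bash
cat > h.py <<'E'
import numpy as np, cv2, json
from scipy.optimize import least_squares
from scipy.spatial.transform import Rotation as R
K={"top":(470.434,282.520,208.751,[[-0.0043,-0.9947,0.1031,0.3957],[-1.0,0.0044,0.0015,0.0298],[-0.0019,-0.1031,-0.9947,1.5602]]),
"scene":(480.883,271.537,216.918,[[-0.6669,-0.4149,0.619,-0.3236],[-0.745,0.3508,-0.5675,0.8393],[0.0183,-0.8395,-0.543,0.8644]])}
def proj(n,P):
    f,cx,cy,T=K[n];T=np.array(T);p=(np.atleast_2d(P)-T[:,3])@T[:,:3]
    return np.c_[f*p[:,0]/p[:,2]+cx,f*p[:,1]/p[:,2]+cy]
def Rz(a):return R.from_euler('z',a).as_matrix()
A=np.deg2rad(20);Rp=np.array([[np.cos(A),0,np.sin(A)],[0,1,0],[-np.sin(A),0,np.cos(A)]])
def plate(P,dy=0): return np.array([-.02,dy,.02])+np.asarray(P,float)/1000@Rp.T
def place(q,P): return np.asarray(P)@Rz(q[2]).T+[q[0],q[1],0]
CR={"t_st":("top",180,150,5),"t_rk":("top",325,180,8),"s_st":("scene",195,195,4.6),"s_rk":("scene",295,180,8)}
def pix(c,u,v):
    n,x,y,f=CR[c];return n,np.array([x+(u+.5)/f-.5,y+(v+.5)/f-.5])
E
cat > fit.py <<'E'
from h import *
b=lambda x,y:('b',(x*45,y*45,8)); p=lambda x,y,z:('p',(x,y,z))
D={"short":((.42,.2,-.2,0),[("t_st",65,403,b(1,1)),("t_st",193,440,b(1,-1)),("t_st",155,570,b(-1,-1)),("t_st",27,533,b(-1,1)),
 ("t_st",32,445,p(4,40,90)),("t_st",157,480,p(4,-40,90)),("t_st",30,459,p(-4,40,90)),("t_st",152,492,p(-4,-40,90)),
 ("s_st",48,462,b(1,1)),("s_st",100,562,b(-1,1)),("s_st",248,518,b(-1,-1)),("s_st",73,365,p(-4,40,90)),("s_st",210,335,p(-4,-40,90))]),
"long":((.46,.03,-.05,0),[("t_st",398,350,b(1,1)),("t_st",533,362,b(1,-1)),("t_st",523,498,b(-1,-1)),("t_st",388,487,b(-1,1)),
 ("t_st",340,384,p(4,70,90)),("t_st",567,402,p(4,-70,90)),("t_st",340,397,p(-4,70,90)),("t_st",565,415,p(-4,-70,90)),
 ("s_st",498,300,b(-1,-1)),("s_st",388,358,b(-1,1)),("s_st",303,207,p(-4,70,90)),("s_st",487,132,p(-4,-70,90)),("s_st",328,330,p(-4,70,0))]),
"medium":((.66,.08,2.8,0),[("t_st",342,52,b(-1,-1)),("t_st",467,97,b(-1,1)),("t_st",423,220,b(1,1)),("t_st",298,178,b(1,-1)),
 ("t_st",290,90,p(-4,-55,90)),("t_st",472,128,p(-4,55,90)),
 ("s_st",230,210,b(1,1)),("s_st",103,245,b(1,-1)),("s_st",70,95,p(4,-55,90)),("s_st",230,68,p(4,55,90))]),
"rack":((.5,-.2,-.05,0),[("t_rk",105,80,(89,89,12)),("t_rk",530,102,(89,-89,12)),("t_rk",513,530,(-89,-89,12)),("t_rk",85,507,(-89,89,12)),
 ("s_rk",45,248,(89,89,12)),("s_rk",340,450,(-89,89,12)),("s_rk",642,293,(-89,-89,12))])}
res={}
for k,(q0,L) in D.items():
    def f(q,full=0):
        e=[]
        for c,u,v,t in L:
            n,m=pix(c,u,v)
            P=np.array(t)/1000. if k=="rack" else (np.array(t[1])/1000. if t[0]=='b' else plate(t[1],q[3]))
            e.append(proj(n,place(q,P))[0]-m)
        e=np.array(e); return e if full else np.r_[e.ravel(),q[3]*(1e3 if k=="rack" else 0)]
    s=least_squares(f,q0,loss='soft_l1',f_scale=.6);res[k]=s.x.tolist();print(k,np.round(s.x,4));print(np.round(f(s.x,1),1).tolist())
json.dump(res,open("poses.json","w"))
E
python3 fit.py
cat > ov.py <<'E'
from h import *
res=json.load(open("poses.json"))
W=lambda P,n,o,f:tuple(int(x) for x in ((proj(n,P)[0]-o+.5)*f*8).round())
def box(im,n,o,f,V,col):
    V=np.array(V)
    for i in range(8):
        for j in(1,2,4):
            if not i&j: cv2.line(im,W(V[i],n,o,f),W(V[i|j],n,o,f),col,1,cv2.LINE_AA,3)
def bx(x,y,z):return [(x[i&1],y[i>>1&1],z[i>>2&1]) for i in range(8)]
if __name__=="__main__":
    out=[]
    for src,n,o,w,h,f in(("t_st","top",(180,150),132,120,2.5),("s_st","scene",(195,195),125,130,2.5),("t_rk","top",(325,180),75,75,4),("s_rk","scene",(295,180),90,75,4)):
        from workcell import camera
        I=camera(n)["image"][:,:,::-1];im=cv2.resize(I[o[1]:o[1]+h,o[0]:o[0]+w],None,fx=f,fy=f,interpolation=cv2.INTER_CUBIC)
        for k,L in(("short",40),("medium",55),("long",70)):
            q=res[k];box(im,n,np.array(o),f,place(q,np.array(bx((-45,45),(-45,45),(0,8)))/1e3),(0,255,0))
            box(im,n,np.array(o),f,place(q,plate(bx((-4,4),(-L,L),(0,90)),q[3])),(0,0,255))
        q=res["rack"];box(im,n,np.array(o),f,place(q,np.array(bx((-89,89),(-89,89),(0,12)))/1e3),(0,255,0))
        for x,l in((63,87),(21,117),(-21,147)): box(im,n,np.array(o),f,place(q,np.array(bx((x-10.5,x+10.5),(-l/2,l/2),(50,50)))/1e3),(0,0,255))
        c=np.zeros((325 if f<3 else 300,400,3),np.uint8);im=im[:c.shape[0],:400];c[:im.shape[0],:im.shape[1]]=im;out.append(c)
    cv2.imwrite("pics/ov.png",cv2.resize(np.vstack([np.hstack(out[:2]),np.hstack(out[2:])])[:600],(800,600)))
E
python3 ov.py
```

```text
short [ 0.4308  0.2987 -0.2827 -0.003 ]
[[-0.0, 0.0], [0.5, 0.1], [0.2, 0.6], [-0.5, 0.4], [0.3, 0.0], [0.0, 0.2], [-0.2, -0.4], [0.2, 0.1], [-0.9, -0.0], [-0.3, 0.8], [1.0, -0.3], [-0.5, -0.3], [-0.0, -2.3]]
long [ 0.4711  0.0683 -0.0838  0.0026]
[[-0.0, 0.4], [0.1, 0.1], [-0.0, 0.1], [-0.3, 0.1], [0.3, 0.2], [-0.1, 0.2], [0.0, -0.1], [0.1, -0.1], [0.5, 0.3], [-0.3, -0.7], [-0.6, -2.0], [-1.1, -2.1], [0.3, 1.4]]
medium [6.6470e-01 1.2020e-01 2.8087e+00 1.9000e-03]
[[-0.3, -0.1], [0.1, -0.6], [0.1, 0.0], [-0.4, -0.2], [-0.1, 0.4], [-3.4, 4.0], [0.6, -0.2], [-0.1, -1.4], [-0.1, -0.2], [0.5, -1.5]]
rack [ 0.5254 -0.2335 -0.0593  0.    ]
[[-0.5, -0.0], [0.0, 0.1], [0.4, 0.3], [-0.3, 0.2], [-1.0, -0.5], [-0.1, -1.3], [0.5, -0.3]]
```

View pics/ov.png

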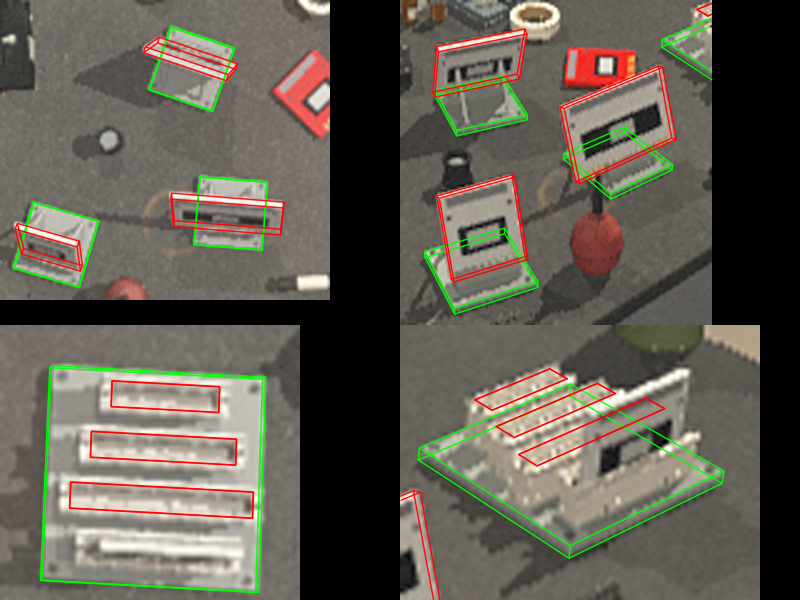

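The overlay hugs the plates, stands, rack and slots to within about a pixel. The carrier offsets on their stands are 2–3 mm. Next is a helper for tool-axis deltas, then the move.

```bash
cat > d.py <<'E'
# d.py carrier zgrip  lift_mm | rail name z | pt x y z ;  prints turn then shift (shift given in axes AFTER the turn, and before)
from h import *; import sys
from workcell import state
res=json.load(open("poses.json"))
def fr(y,z): return np.c_[np.cross(y,z),y,z]
def carrier(k,zt,lift=0):
    q=res[k];Q=Rz(q[2])@Rp;s=-1 if k=="medium" else 1
    return place(q,plate((0,0,zt+lift),q[3])),fr(s*Q[:,0],-Q[:,2])
def rail(k,z,dx=0,dy=0):
    q=res["rack"];x={"short":.063,"medium":.021,"long":-.021}[k]
    return place(q,np.array([x+dx/1e3,dy/1e3,z/1e3])),fr(Rz(q[2])[:,0],np.array([0,0,-1.]))
if __name__=="__main__":
    a=sys.argv[1:];f=[float(x) for x in a[2:]]
    s=state();M=R.from_rotvec(s["tool_rot"]).as_matrix()
    if a[0]=="c":p,T=carrier(a[1],*f)
    elif a[0]=="r":p,T=rail(a[1],*f)
    else: p,T=np.array([float(x) for x in a[1:4]]),rail("short",0)[1]
    d=(p-s["position"])*1e3
    print("t %.2f"%s["time_s"],"pos",np.round(s["position"],4),"->",np.round(p,4),"| turn",np.round(R.from_matrix(M.T@T).as_rotvec(),3),"| shift after turn",np.round(T.T@d,1)," before",np.round(M.T@d,1),"F",np.round(s["force"],1),"w %.4f g %.1f"%(s["grip_width"],s["grasp_force"]),"q",np.round(s["joint_pos"],2))
E
python3 d.py pt .48 -.2 .28; python3 d.py c short 60 70;python3 d.py c medium 60 70;python3 d.py c long 60 70;python3 d.py r short 150
```

```text
t 0.40 pos [ 0.1525 -0.6317  0.2311] -> [ 0.48 -0.2   0.28] | turn [-0.    -0.    -1.275] | shift after turn [450.4 301.3 -48.9]  before [ 419.7 -342.9  -48.8] F [-0.2 -0.5  0.4] w 0.0857 g 0.0 q [ 1.24  0.38  0.04  1.6  -0.02  1.16 -0.05]
t 0.40 pos [ 0.1525 -0.6317  0.2311] -> [0.4534 0.289  0.1422] | turn [ 0.316 -0.184 -1.04 ] | shift after turn [968.1  60.6  72.6]  before [ 508.6 -824.4   89.2] F [-0.2 -0.5  0.4] w 0.0857 g 0.0 q [ 1.24  0.38  0.04  1.6  -0.02  1.16 -0.05]
t 0.40 pos [ 0.1525 -0.6317  0.2311] -> [0.641  0.1264 0.1422] | turn [-0.32   0.174 -0.991] | shift after turn [876.2 170.6 156.7]  before [ 652.7 -622.3   89.1] F [-0.2 -0.5  0.4] w 0.0857 g 0.0 q [ 1.24  0.38  0.04  1.6  -0.02  1.16 -0.05]
t 0.40 pos [ 0.1525 -0.6317  0.2311] -> [0.4957 0.0689 0.1422] | turn [ 0.302 -0.218 -1.237] | shift after turn [726.9 296.6 -13.4]  before [ 498.  -600.6   89.1] F [-0.2 -0.5  0.4] w 0.0857 g 0.0 q [ 1.24  0.38  0.04  1.6  -0.02  1.16 -0.05]
t 0.40 pos [ 0.1525 -0.6317  0.2311] -> [ 0.5883 -0.2373  0.15  ] | turn [-0.    -0.    -1.275] | shift after turn [419.6 411.7  81.1]  before [ 516.2 -281.2   81.2] F [-0.2 -0.5  0.4] w 0.0857 g 0.0 q [ 1.24  0.38  0.04  1.6  -0.02  1.16 -0.05]
```

```bash
python3 -m crank '[[0,0,-0.11,0,0,-8,1],[0,0,-0.11,0,0,-8,1],[0,0,-0.11,0,0,-8,1],[0,0,-0.11,0,0,-8,1],[0,0,-0.11,0,0,-8,1]]' && python3 -m crank '[[0,0,-0.11,0,0,-8,1],[0,0,-0.11,0,0,0,1],[0,0,-0.11,0,0,0,1],[0,0,-0.11,0,0,0,1],[0,0,-0.11,0,0,0,1]]'; python3 -m crank '[[0,0,-0.11,0,0,0,1],[0,0,-0.065,0,0,0,1],[0,0,0,30,20,0,1],[0,0,0,30,20,0,1],[0,0,0,30,20,0,1]]'; python3 d.py pt .48 -.2 .28
```

```text
time_s: 0.82
position: [0.1525, -0.6318, 0.2716]
tool_rot: [-2.898, -1.212, 0.0]
force: [-0.2, 0.1, 0.1]
grip_width: 0.0854
grasp_force: 0.0
time_s: 1.23
position: [0.1525, -0.6319, 0.2794]
tool_rot: [2.46, 1.953, -0.0]
force: [0.6, -0.8, -0.1]
grip_width: 0.0853
grasp_force: 0.0
time_s: 1.65
position: [0.2176, -0.5449, 0.2791]
tool_rot: [2.289, 2.152, 0.0]
force: [1.0, -0.2, 0.3]
grip_width: 0.0856
grasp_force: 0.0
t 1.65 pos [ 0.2176 -0.5449  0.2791] -> [ 0.48 -0.2   0.28] | turn [ 0.    -0.    -0.002] | shift after turn [359.9 241.5  -0.9]  before [360.4 240.7  -0.8] F [ 1.  -0.2  0.3] w 0.0856 g 0.0 q [ 1.3   0.24 -0.2   1.69  0.05  1.22  1.02]
```

```bash
python3 -m crank '[[0,0,0,33,22,0,1],[0,0,0,33,22,0,1],[0,0,0,33,22,0,1],[0,0,0,33,22,0,1],[0,0,0,33,22,0,1]]' >/dev/null; python3 -m crank '[[0,0,0,33,22,0,1],[0,0,0,33,22,0,1],[0,0,0,33,22,0,1],[0,0,0,33,22,0,1],[0,0,0,33,22,0,1]]' ; python3 -m crank '[[0,0,0,30,20,0,1],[0,0,0,35,0,0,1],[0,0,0,35,0,0,1],[0,0,0,35,0,0,1],[0,0,0,35,0,0,1]]'; python3 d.py c short 60 100
```

```text
time_s: 2.48
position: [0.4576, -0.2275, 0.2798]
tool_rot: [2.285, 2.154, -0.0]
force: [0.6, -1.3, -0.1]
grip_width: 0.0852
grasp_force: 0.0
time_s: 2.9
position: [0.4867, -0.0589, 0.2795]
tool_rot: [2.286, 2.154, 0.0]
force: [0.8, 0.3, 0.0]
grip_width: 0.0854
grasp_force: 0.0
t 2.90 pos [ 0.4867 -0.0589  0.2795] -> [0.4633 0.2861 0.1704] | turn [0.348 0.039 0.221] | shift after turn [324.8 -74.3 143.2]  before [343.1 -43.8 109. ] F [0.8 0.3 0. ] w 0.0854 g 0.0 q [ 0.68  0.08 -0.66  1.89  0.05  1.19 -0.06]
```

```bash
python3 -m crank '[[0,0,0,34,-4,0,1],[0,0,0,34,-4,0,1],[0,0,0,34,-4,0,1],[0,0,0,34,-4,0,1],[0,0,0,34,-4,0,1]]' >/dev/null; python3 -m crank '[[0,0,0,34,-4,0,1],[0,0,0,34,-4,0,1],[0,0,0,34,-4,0,1],[0,0,0,34,-4,0,1],[0,0,0,34,-4,0,1]]' >/dev/null; python3 -m crank '[[0.087,0.01,0.055,0,0,0,0.6],[0.087,0.01,0.055,0,0,0,0.6],[0.087,0.01,0.055,0,0,0,0.6],[0.087,0.01,0.055,0,0,0,0.6],[0,0,0,0,0,0,0.6]]'; python3 d.py c short 60 60
```

```text
time_s: 4.15
position: [0.4707, 0.2777, 0.2769]
tool_rot: [-2.281, -1.699, 0.304]
force: [1.5, -1.3, -0.5]
grip_width: 0.0513
grasp_force: 0.0
t 4.15 pos [0.4707 0.2777 0.2769] -> [0.4501 0.29   0.1328] | turn [-0.003 -0.002 -0.007] | shift after turn [  6.   27.5 143.4]  before [  6.   27.9 143.3] F [ 1.5 -1.3 -0.5] w 0.0513 g 0.0 q [ 0.19  0.46 -0.86  1.59  0.06  1.46 -0.96]
```

```bash
python3 -m crank '[[0,0,-0.007,3,14,29,0.6],[0,0,0,3,14,29,0.6],[0,0,0,0,0,29,0.6],[0,0,0,0,0,28,0.6],[0,0,0,0,0,28,0.6]]' >/dev/null; python3 -m crank '[[0,0,0,0,0,0,0.6],[0,0,0,0,0,15,0.6],[0,0,0,0,0,15,0.6],[0,0,0,0,0,15,0.6],[0,0,0,0,0,0,0.6]]'; python3 d.py c short 60 0; python3 - <<'E'
from workcell import camera
import cv2
s=camera("scene")["image"][:,:,::-1][215:335,190:290];t=camera("top")["image"][:,:,::-1][200:275,165:240]
cv2.imwrite("pics/g1.png",cv2.hconcat([cv2.resize(s,(400,480)),cv2.resize(t,(400,480))]))
E
```

```text
time_s: 4.98
position: [0.4303, 0.2973, 0.0926]
tool_rot: [-2.266, -1.721, 0.303]
force: [-1.2, -0.3, 0.1]
grip_width: 0.0511
grasp_force: 0.0
t 4.98 pos [0.4303 0.2973 0.0926] -> [0.4304 0.2957 0.0764] | turn [-0.002  0.002  0.011] | shift after turn [-1.6  6.1 15. ]  before [-1.6  6.1 15. ] F [-1.2 -0.3  0.1] w 0.0511 g 0.0 q [ 0.1   0.62 -0.8   1.8   0.17  1.1  -1.02]
```

View pics/g1.png

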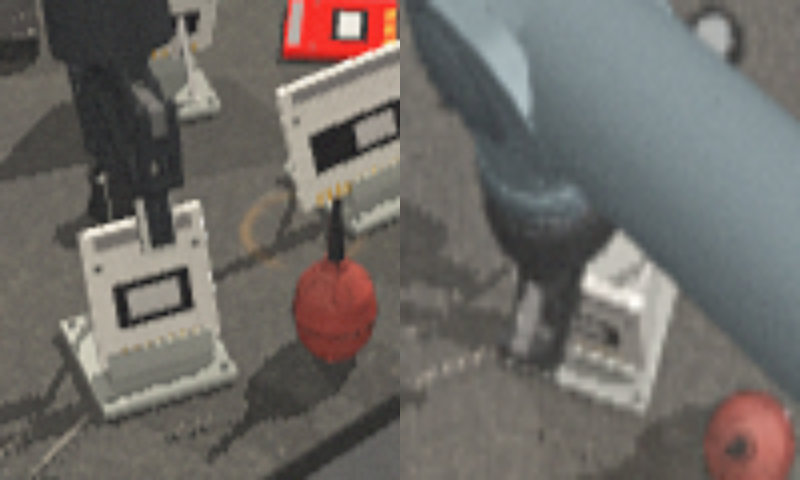

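The fingers straddle the short plate near mid-length (left half, plate top near (150,215)). I'll finish the approach and close.

```bash
python3 -m crank '[[0,0,0.011,-1.6,6,5,0.6],[0,0,0,0,0,5,0.6],[0,0,0,0,0,5,0.6],[0,0,0,0,0,0,0.6],[0,0,0,0,0,0,0.6]]' >/dev/null;python3 d.py c short 60 0; python3 -m crank '[[0,0,0,0,0,0,0.3],[0,0,0,0,0,0,0],[0,0,0,0,0,0,0],[0,0,0,0,0,0,0],[0,0,0,0,0,0,0]]' 60;python3 -m crank '[[0,0,0,0,0,0,0],[0,0,0,0,0,0,0],[0,0,0,0,0,0,0],[0,0,0,0,0,0,0],[0,0,0,0,0,0,0]]'; python3 d.py c short 60 0
```

```text
t 5.50 pos [0.4317 0.2962 0.0767] -> [0.4304 0.2957 0.0764] | turn [-0.001 -0.    -0.002] | shift after turn [-0.8 -0.9  0.7]  before [-0.8 -0.9  0.7] F [-0.  -0.1  0.9] w 0.0515 g 0.0 q [ 0.09  0.64 -0.79  1.81  0.19  1.08 -1.03]
time_s: 5.92
position: [0.4315, 0.2966, 0.0775]
tool_rot: [-2.278, -1.706, 0.303]
force: [-0.9, -0.9, 3.0]
grip_width: 0.007
grasp_force: 59.6
time_s: 6.33
position: [0.4316, 0.2966, 0.0775]
tool_rot: [-2.278, -1.706, 0.303]
force: [-1.6, 0.2, 5.4]
grip_width: 0.007
grasp_force: 59.8
t 6.33 pos [0.4316 0.2966 0.0775] -> [0.4304 0.2957 0.0764] | turn [-0.002 -0.    -0.002] | shift after turn [-1.2 -0.4  1.3]  before [-1.2 -0.4  1.3] F [-1.6  0.2  5.4] w 0.0070 g 59.8 q [ 0.09  0.64 -0.79  1.81  0.18  1.08 -1.03]
```

```bash
python3 -m crank '[[0,0,0,0,0,-10,0],[0,0,0,0,0,-20,0],[0,0,0,0,0,-30,0],[0,0,0,0,0,-35,0],[0,0,0,0,0,-35,0]]' ; python3 -m crank '[[0,0,0,0,0,-35,0],[0,0,0,0,0,-35,0],[0,0,0,0,0,-15,0],[0,0,0,0,0,0,0],[0,0,0,0,0,0,0]]' ; python3 d.py r short 280
```

```text
time_s: 6.75
position: [0.4755, 0.2824, 0.1994]
tool_rot: [-2.28, -1.707, 0.302]
force: [0.7, -0.4, -2.3]
grip_width: 0.0073
grasp_force: 59.0
time_s: 7.17
position: [0.5037, 0.275, 0.2789]
tool_rot: [-2.281, -1.706, 0.299]
force: [-0.6, 0.0, -2.6]
grip_width: 0.0069
grasp_force: 59.1
t 7.17 pos [0.5037 0.275  0.2789] -> [ 0.5883 -0.2373  0.28  ] | turn [-0.346 -0.04  -0.225] | shift after turn [-506.4  114.8   -1.1]  before [-467.6  212.   -78. ] F [-0.6  0.  -2.6] w 0.0069 g 59.1 q [ 0.17  0.51 -0.84  1.52  0.09  1.49 -0.95]
```

```bash
python3 -m crank '[[-0.0865,-0.01,-0.056,0,0,0,0],[-0.0865,-0.01,-0.056,0,0,0,0],[-0.0865,-0.01,-0.056,0,0,0,0],[-0.0865,-0.01,-0.056,0,0,0,0],[0,0,0,-20,5,0,0]]' >/dev/null; python3 -m crank '[[0,0,0,-33,7.5,0,0],[0,0,0,-33,7.5,0,0],[0,0,0,-33,7.5,0,0],[0,0,0,-33,7.5,0,0],[0,0,0,-33,7.5,0,0]]' >/dev/null; python3 -m crank '[[0,0,0,-33,7.5,0,0],[0,0,0,-33,7.5,0,0],[0,0,0,-33,7.5,0,0],[0,0,0,-33,7.5,0,0],[0,0,0,-33,7.5,0,0]]' >/dev/null;  python3 -m crank '[[0,0,0,-33,7.5,0,0],[0,0,0,-33,7.5,0,0],[0,0,0,-33,7.5,0,0],[0,0,0,-33,7.5,0,0],[0,0,0,-10,3,0,0]]' >/dev/null;python3 d.py r short 130 0 1.2
```

```text
t 8.83 pos [ 0.5837 -0.2303  0.2747] -> [ 0.5884 -0.2361  0.13  ] | turn [-0.008  0.003 -0.008] | shift after turn [ -5.5   5.1 144.7]  before [ -5.    6.3 144.7] F [ 0.2 -2.1 -1.8] w 0.0072 g 59.2 q [ 0.8   0.38 -0.64  1.57  0.24  1.27  0.06]
```

```bash
python3 -m crank '[[-0.008,0.003,-0.008,-5,6,0,0],[0,0,0,0,0,35,0],[0,0,0,0,0,35,0],[0,0,0,0,0,35,0],[0,0,0,0,0,30,0]]' >/dev/null; python3 -m crank '[[0,0,0,0,0,8,0],[0,0,0,0,0,0,0],[0,0,0,0,0,0,0],[0,0,0,0,0,0,0],[0,0,0,0,0,0,0]]' >/dev/null;python3 d.py r short 130 0 1.2
cat > chk.py <<'E'
from ov import *; from workcell import camera,state; import sys
L,zt,dy,x=[float(a) for a in sys.argv[1:5]]
s=state();M=R.from_rotvec(s["tool_rot"]).as_matrix();p=np.array(s["position"])
# plate pts in tool frame: tool x = along, y = thickness, -z = up
V=np.array(bx((-4,4),(-L,L),(0,90)))
P=p+np.c_[V[:,1]-dy,V[:,0],-(V[:,2]-zt)]/1e3@M.T
out=[]
for n,o in(("scene",(300,150)),("top",(325,175))):
    for d in(0,1):
        o2=np.array(o);f=5;im=cv2.resize(camera(n)["image"][:,:,::-1][o[1]:o[1]+80,o[0]:o[0]+80],None,fx=f,fy=f,interpolation=cv2.INTER_CUBIC)
        if d:
            box(im,n,o2,f,P,(0,0,255))
            l=2*L+7;box(im,n,o2,f,place(res["rack"],np.array(bx((x-10.5,x+10.5),(-l/2,l/2),(50,50)))/1e3),(0,255,0))
        out.append(im[:300] if n=="top" else im[60:360])
cv2.imwrite("pics/"+sys.argv[5],np.vstack([np.hstack(out[:2]),np.hstack(out[2:])]))
E
python3 chk.py 40 61.3 1.2 63 c1.png
```

```text
t 9.67 pos [ 0.5954 -0.2273  0.1388] -> [ 0.5884 -0.2361  0.13  ] | turn [ 0.011 -0.001  0.009] | shift after turn [-9.2 -6.5  8.8]  before [-9.1 -6.7  8.8] F [-0.4  0.  -1.1] w 0.0069 g 59.1 q [ 0.77  0.52 -0.6   1.69  0.33  1.02  0.01]
```

View pics/c1.png

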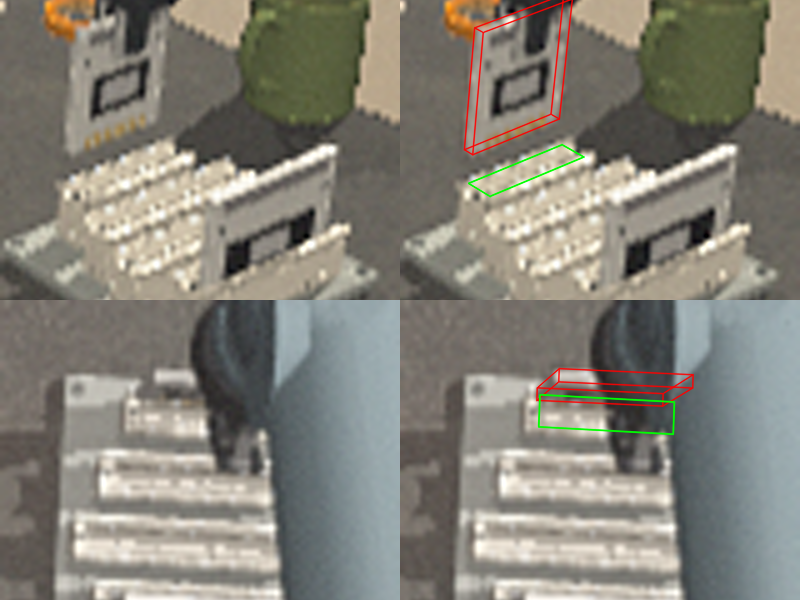

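The held plate matches the model outline to about 1 px, with the plate's lower left corner at (68,152). It is 9 mm and 6.5 mm off the slot because I corrected before the arm had settled. I'll correct it now.

```bash
python3 -m crank '[[0.011,0,0.009,-9,-6.6,9,0],[0,0,0,0,0,0,0],[0,0,0,0,0,0,0],[0,0,0,0,0,0,0],[0,0,0,0,0,0,0]]' >/dev/null;python3 d.py r short 130 0 1.2
```

```text
t 10.28 pos [ 0.5862 -0.2358  0.1267] -> [ 0.5884 -0.2361  0.13  ] | turn [-0.005 -0.003 -0.001] | shift after turn [-0.1  2.2 -3.3]  before [-0.1  2.2 -3.3] F [-0.5 -0.3 -1.2] w 0.0069 g 59.2 q [ 0.77  0.53 -0.59  1.7   0.34  1.02  0.01]
```

```bash
python3 d.py r short 130 0 1.2; python3 -m crank '[[-0.005,-0.002,0,0,2,0,0],[0,0,0,0,0,0,0],[0,0,0,0,0,0,0],[0,0,0,0,0,0,0],[0,0,0,0,0,0,0]]' >/dev/null;python3 d.py r short 110 0 1.2;python3 -m crank '[[0,0,0,0,0,8,0],[0,0,0,0,0,8,0],[0,0,0,0,0,0,0],[0,0,0,0,0,0,0],[0,0,0,0,0,0,0]]' >/dev/null;python3 d.py r short 110 0 1.2
```

```text
t 10.28 pos [ 0.5862 -0.2358  0.1267] -> [ 0.5884 -0.2361  0.13  ] | turn [-0.005 -0.003 -0.001] | shift after turn [-0.1  2.2 -3.3]  before [-0.1  2.2 -3.3] F [-0.5 -0.3 -1.2] w 0.0069 g 59.2 q [ 0.77  0.53 -0.59  1.7   0.34  1.02  0.01]
t 10.70 pos [ 0.5883 -0.2359  0.1269] -> [ 0.5884 -0.2361  0.11  ] | turn [-0.    -0.001 -0.   ] | shift after turn [-0.2  0.1 16.9]  before [-0.2  0.1 16.9] F [ 0.7 -0.2 -1.6] w 0.0068 g 59.2 q [ 0.77  0.53 -0.59  1.7   0.34  1.01  0.01]
t 11.12 pos [ 0.5879 -0.2359  0.1103] -> [ 0.5884 -0.2361  0.11  ] | turn [-0.001 -0.001 -0.   ] | shift after turn [-0.2  0.5  0.3]  before [-0.2  0.5  0.3] F [ 0.5  0.9 -1.5] w 0.0067 g 59.2 q [ 0.77  0.55 -0.58  1.71  0.35  0.99 -0.  ]
```

```bash
python3 -m crank '[[0,0,0,0,0.4,4,0],[0,0,0,0,0,4,0],[0,0,0,0,0,4,0],[0,0,0,0,0,0,0],[0,0,0,0,0,0,0]]'; python3 d.py r short 79 0 1.2;python3 -m crank '[[0,0,0,0,0,4,0],[0,0,0,0,0,4,0],[0,0,0,0,0,4,0],[0,0,0,0,0,0,0],[0,0,0,0,0,0,0]]'; python3 d.py r short 79 0 1.2
```

```text
time_s: 11.53
position: [0.5881, -0.2359, 0.0982]
tool_rot: [-2.286, -2.153, 0.0]
force: [-0.7, 0.6, -1.9]
grip_width: 0.0071
grasp_force: 59.2
t 11.53 pos [ 0.5881 -0.2359  0.0982] -> [ 0.5884 -0.2361  0.079 ] | turn [-0.001 -0.001 -0.   ] | shift after turn [-0.1  0.3 19.2]  before [-0.2  0.3 19.2] F [-0.7  0.6 -1.9] w 0.0071 g 59.2 q [ 0.76  0.57 -0.57  1.71  0.36  0.97 -0.01]
time_s: 11.95
position: [0.5882, -0.2359, 0.0862]
tool_rot: [-2.286, -2.153, 0.0]
force: [-0.6, -0.8, -0.8]
grip_width: 0.0069
grasp_force: 59.2
t 11.95 pos [ 0.5882 -0.2359  0.0862] -> [ 0.5884 -0.2361  0.079 ] | turn [-0.001 -0.001 -0.   ] | shift after turn [-0.2  0.2  7.2]  before [-0.2  0.3  7.2] F [-0.6 -0.8 -0.8] w 0.0069 g 59.2 q [ 0.75  0.58 -0.57  1.72  0.37  0.95 -0.02]
```

No lateral force at all, so the plate is going into the slot. Lower it to contact.

```bash
python3 -m crank '[[0,0,0,0,0,3,0],[0,0,0,0,0,2,0],[0,0,0,0,0,1,0],[0,0,0,0,0,0,0],[0,0,0,0,0,0,0]]'; python3 -m crank '[[0,0,0,0,0,1,0],[0,0,0,0,0,0,0],[0,0,0,0,0,0.5,0],[0,0,0,0,0,0,0],[0,0,0,0,0,0,0]]'
```

```text
time_s: 12.37
position: [0.5885, -0.236, 0.0807]
tool_rot: [-2.286, -2.154, -0.0]
force: [0.2, -0.0, -1.9]
grip_width: 0.0068
grasp_force: 59.2
time_s: 12.78
position: [0.5887, -0.236, 0.0795]
tool_rot: [-2.287, -2.154, -0.001]
force: [-0.2, -0.2, -1.6]
grip_width: 0.0072
grasp_force: 59.5
```

```bash
python3 -m crank '[[0,0,0,0,0,1,0],[0,0,0,0,0,0,0],[0,0,0,0,0,0.5,0],[0,0,0,0,0,0,0],[0,0,0,0,0,0,0]]'; python3 -m crank '[[0,0,0,0,0,0.7,0],[0,0,0,0,0,0,0],[0,0,0,0,0,0,0],[0,0,0,0,0,0,0],[0,0,0,0,0,0,0]]'
```

```text
time_s: 13.2
position: [0.589, -0.2359, 0.0794]
tool_rot: [2.287, 2.154, 0.0]
force: [-1.7, 1.1, 5.9]
grip_width: 0.0067
grasp_force: 60.7
time_s: 13.62
position: [0.5891, -0.2358, 0.0793]
tool_rot: [2.286, 2.154, -0.0]
force: [-3.2, 0.7, 9.6]
grip_width: 0.0069
grasp_force: 61.0
```

Seated at 79.4 mm as predicted (79.3). Now release, rise and go to the medium carrier.

```bash
python3 -m crank '[[0,0,0,0,0,-0.8,0.1],[0,0,0,0,0,0,0.2],[0,0,0,0,0,0,0.35],[0,0,0,0,0,0,0.35],[0,0,0,0,0,0,0.35]]'; python3 -m crank '[[0,0,0,0,0,-10,0.35],[0,0,0,0,0,-20,0.35],[0,0,0,0,0,-30,0.35],[0,0,0,0,0,-35,0.35],[0,0,0,0,0,-35,0.35]]';python3 -m crank '[[0,0,0,0,0,-35,0.35],[0,0,0,0,0,-30,0.35],[0,0,0,0,0,0,0.6],[0,0,0,0,0,0,0.6],[0,0,0,0,0,0,0.6]]';  python3 d.py c medium 60 90
```

```text
time_s: 14.03
position: [0.5884, -0.2361, 0.0775]
tool_rot: [-2.286, -2.153, -0.0]
force: [0.5, 0.7, -0.4]
grip_width: 0.0299
grasp_force: 0.0
time_s: 14.45
position: [0.588, -0.2358, 0.2092]
tool_rot: [-2.285, -2.153, -0.0]
force: [-0.2, -0.0, 0.9]
grip_width: 0.0296
grasp_force: 0.0
time_s: 14.87
position: [0.5883, -0.236, 0.273]
tool_rot: [-2.286, -2.154, 0.0]
force: [0.4, 0.4, -0.6]
grip_width: 0.0513
grasp_force: 0.0
t 14.87 pos [ 0.5883 -0.236   0.273 ] -> [0.6345 0.1286 0.161 ] | turn [-0.347 -0.048  0.27 ] | shift after turn [ 359.8 -109.3   79.5]  before [366.8  24.4 112.1] F [ 0.4  0.4 -0.6] w 0.0513 g 0.0 q [ 0.81  0.39 -0.64  1.57  0.24  1.26  0.08]
```

```bash
python3 -m crank '[[0,0,0,33.3,2.2,0,0.6],[0,0,0,33.3,2.2,0,0.6],[0,0,0,33.3,2.2,0,0.6],[0,0,0,33.3,2.2,0,0.6],[0,0,0,33.3,2.2,0,0.6]]' >/dev/null; python3 -m crank '[[0,0,0,33.3,2.2,0,0.6],[0,0,0,33.3,2.2,0,0.6],[0,0,0,33.3,2.2,0,0.6],[0,0,0,33.3,2.2,0,0.6],[0,0,0,33.3,2.2,0,0.6]]' >/dev/null; python3 -m crank '[[0,0,0,33.3,2.2,0,0.6],[-0.087,-0.012,0.067,0,0,0,0.6],[-0.087,-0.012,0.067,0,0,0,0.6],[-0.087,-0.012,0.067,0,0,0,0.6],[-0.087,-0.012,0.067,0,0,0,0.6]]' >/dev/null; python3 -m crank '[[0,0,0,0,0,0,0.6],[0,0,0,0,0,0,0.6],[0,0,0,0,0,0,0.6],[0,0,0,0,0,0,0.6],[0,0,0,0,0,0,0.6]]' >/dev/null; python3 d.py c medium 60 70
```

```text
t 16.53 pos [0.636  0.1268 0.2733] -> [0.641  0.1264 0.1422] | turn [ 0.    -0.001 -0.   ] | shift after turn [  1.2 -40.3 124.8]  before [  1.1 -40.4 124.8] F [ 0.2 -0.9 -1.1] w 0.0512 g 0.0 q [ 0.22  0.25 -0.68  1.77  0.49  0.96 -1.  ]
```

```bash
python3 -m crank '[[0,0,0,1,-20,25,0.6],[0,0,0,0,-20,25,0.6],[0,0,0,0,0,25,0.6],[0,0,0,0,0,25,0.6],[0,0,0,0,0,24,0.6]]' >/dev/null; python3 -m crank '[[0,0,0,0,0,0,0.6],[0,0,0,0,0,0,0.6],[0,0,0,0,0,0,0.6],[0,0,0,0,0,0,0.6],[0,0,0,0,0,0,0.6]]' >/dev/null; python3 d.py c medium 60 0
```

```text
t 17.37 pos [0.6408 0.1283 0.1452] -> [0.6636 0.1186 0.0764] | turn [ 0.004 -0.003  0.002] | shift after turn [-1.7 -0.3 73.1]  before [-1.9 -0.5 73.1] F [-0.3  0.6  0.1] w 0.0514 g 0.0 q [ 0.14  0.4  -0.61  1.88  0.69  0.76 -1.2 ]
```

```bash
python3 -m crank '[[0,0,0,-1.7,0,20,0.6],[0,0,0,0,0,20,0.6],[0,0,0,0,0,15,0.6],[0,0,0,0,0,0,0.6],[0,0,0,0,0,0,0.6]]' ;python3 -m crank '[[0,0,0,0,0,10,0.6],[0,0,0,0,0,8,0.6],[0,0,0,0,0,0,0.6],[0,0,0,0,0,0,0.6],[0,0,0,0,0,0,0.6]]' ; python3 d.py c medium 60 0
```

```text
time_s: 17.78
position: [0.6569, 0.1196, 0.0916]
tool_rot: [2.313, 1.651, 0.292]
force: [-0.1, 0.8, -0.3]
grip_width: 0.051
grasp_force: 0.0
time_s: 18.2
position: [0.6628, 0.1178, 0.0746]
tool_rot: [2.313, 1.652, 0.292]
force: [0.4, -0.5, 1.1]
grip_width: 0.0514
grasp_force: 0.0
t 18.20 pos [0.6628 0.1178 0.0746] -> [0.6636 0.1186 0.0764] | turn [ 0.001 -0.001  0.002] | shift after turn [ 0.9  1.1 -1.5]  before [ 0.9  1.1 -1.5] F [ 0.4 -0.5  1.1] w 0.0514 g 0.0 q [ 0.1   0.53 -0.53  1.87  0.81  0.67 -1.29]
```

```bash
python3 -m crank '[[0,0,0,0.5,1,-1,0.3],[0,0,0,0,0,0,0],[0,0,0,0,0,0,0],[0,0,0,0,0,0,0],[0,0,0,0,0,0,0]]' 60;python3 -m crank '[[0,0,0,0,0,0,0],[0,0,0,0,0,0,0],[0,0,0,0,0,0,0],[0,0,0,0,0,0,0],[0,0,0,0,0,0,0]]'; python3 d.py c medium 60 0
```

```text
time_s: 18.62
position: [0.6635, 0.1184, 0.0761]
tool_rot: [2.313, 1.652, 0.293]
force: [-1.4, 0.8, 3.1]
grip_width: 0.0069
grasp_force: 59.0
time_s: 19.03
position: [0.6636, 0.1183, 0.0761]
tool_rot: [2.313, 1.652, 0.293]
force: [-3.7, 0.3, 5.5]
grip_width: 0.0076
grasp_force: 59.6
t 19.03 pos [0.6636 0.1183 0.0761] -> [0.6636 0.1186 0.0764] | turn [ 0.001 -0.001  0.002] | shift after turn [ 0.3  0.  -0.3]  before [ 0.3  0.  -0.3] F [-3.7  0.3  5.5] w 0.0076 g 59.6 q [ 0.1   0.53 -0.53  1.87  0.81  0.68 -1.28]
```

```bash
python3 -m crank '[[0,0,0,0,0,-10,0],[0,0,0,0,0,-20,0],[0,0,0,0,0,-30,0],[0,0,0,0,0,-35,0],[0,0,0,0,0,-35,0]]' ; python3 -m crank '[[0,0,0,0,0,-35,0],[0,0,0,0,0,-35,0],[0,0,0,0,0,-15,0],[0,0,0,0,0,0,0],[0,0,0,0,0,0,0]]' >/dev/null; python3 -m crank '[[0.087,0.012,-0.067,0,0,0,0],[0.087,0.012,-0.067,0,0,0,0],[0.087,0.012,-0.067,0,0,0,0],[0.087,0.012,-0.067,0,0,0,0],[0,0,0,0,0,0,0]]'; python3 -m crank '[[0,0,0,0,0,0,0],[0,0,0,0,0,0,0],[0,0,0,0,0,0,0],[0,0,0,0,0,0,0],[0,0,0,0,0,0,0]]' >/dev/null;  python3 d.py r medium 280 0 -0.3
```

```text
time_s: 19.45
position: [0.6191, 0.1313, 0.1967]
tool_rot: [2.316, 1.653, 0.285]
force: [0.2, -0.6, -1.3]
grip_width: 0.0069
grasp_force: 59.1
time_s: 20.28
position: [0.5962, 0.1368, 0.2722]
tool_rot: [-2.289, -2.143, 0.009]
force: [1.0, -2.0, -2.9]
grip_width: 0.0073
grasp_force: 59.5
t 20.70 pos [0.5929 0.1426 0.2778] -> [ 0.5464 -0.2351  0.28  ] | turn [0.001 0.    0.001] | shift after turn [-379.8  -24.    -2.2]  before [-379.8  -24.4   -2. ] F [-0.7  0.2 -2.8] w 0.0070 g 59.5 q [ 0.3   0.37 -0.76  1.62  0.26  1.26 -0.56]
```

```bash
python3 -m crank '[[0,0,0,-33,-2.1,0,0],[0,0,0,-33,-2.1,0,0],[0,0,0,-33,-2.1,0,0],[0,0,0,-33,-2.1,0,0],[0,0,0,-33,-2.1,0,0]]' >/dev/null; python3 -m crank '[[0,0,0,-33,-2.1,0,0],[0,0,0,-33,-2.1,0,0],[0,0,0,-33,-2.1,0,0],[0,0,0,-33,-2.1,0,0],[0,0,0,-33,-2.1,0,0]]' >/dev/null; python3 -m crank '[[0,0,0,-33,-2.1,20,0],[0,0,0,-16,-1,25,0],[0,0,0,0,0,30,0],[0,0,0,0,0,30,0],[0,0,0,0,0,25,0]]' >/dev/null; python3 -m crank '[[0,0,0,0,0,15,0],[0,0,0,0,0,0,0],[0,0,0,0,0,0,0],[0,0,0,0,0,0,0],[0,0,0,0,0,0,0]]' >/dev/null;  python3 d.py r medium 115 0 -0.3
```

```text
t 22.37 pos [ 0.5489 -0.2352  0.1348] -> [ 0.5464 -0.2351  0.115 ] | turn [ 0.004  0.001 -0.   ] | shift after turn [-0.  -2.5 19.8]  before [ 0.  -2.6 19.8] F [-0. -0. -2.] w 0.0071 g 59.5 q [ 0.79  0.45 -0.56  1.79  0.28  0.98  0.06]
```

```bash
python3 -m crank '[[0.004,0.001,0,0,-2.5,10,0],[0,0,0,0,0,10,0],[0,0,0,0,0,0,0],[0,0,0,0,0,0,0],[0,0,0,0,0,0,0]]' ;  python3 d.py r medium 115 0 -0.3
```

```text
time_s: 22.78
position: [0.5443, -0.2346, 0.112]
tool_rot: [-2.283, -2.151, 0.003]
force: [-0.2, -0.1, -2.6]
grip_width: 0.0072
grasp_force: 59.4
t 22.78 pos [ 0.5443 -0.2346  0.112 ] -> [ 0.5464 -0.2351  0.115 ] | turn [-0.005 -0.002 -0.001] | shift after turn [-0.3  2.1 -3. ]  before [-0.3  2.1 -3. ] F [-0.2 -0.1 -2.6] w 0.0072 g 59.4 q [ 0.78  0.47 -0.55  1.81  0.3   0.95  0.05]
```

```bash
python3 -m crank '[[-0.005,-0.001,0,-0.3,2,0,0],[0,0,0,0,0,0,0],[0,0,0,0,0,0,0],[0,0,0,0,0,0,0],[0,0,0,0,0,0,0]]' >/dev/null;  python3 d.py r medium 97 0 -0.3; python3 -m crank '[[0,0,0,0,0,5,0],[0,0,0,0,0,5,0],[0,0,0,0,0,5,0],[0,0,0,0,0,0,0],[0,0,0,0,0,0,0]]' ;  python3 d.py r medium 97 0 -0.3
```

```text
t 23.20 pos [ 0.5466 -0.2352  0.1125] -> [ 0.5464 -0.2351  0.097 ] | turn [ 0.001 -0.    -0.   ] | shift after turn [ 0.1 -0.2 15.5]  before [ 0.1 -0.2 15.5] F [ 0.3 -0.7 -2.4] w 0.0067 g 59.5 q [ 0.78  0.47 -0.55  1.81  0.3   0.94  0.05]
time_s: 23.62
position: [0.5459, -0.2349, 0.0965]
tool_rot: [-2.286, -2.153, -0.001]
force: [0.1, 0.3, -2.2]
grip_width: 0.0072
grasp_force: 59.6
t 23.62 pos [ 0.5459 -0.2349  0.0965] -> [ 0.5464 -0.2351  0.097 ] | turn [-0.001 -0.001 -0.   ] | shift after turn [-0.2  0.5 -0.5]  before [-0.2  0.5 -0.5] F [ 0.1  0.3 -2.2] w 0.0072 g 59.6 q [ 0.78  0.49 -0.54  1.82  0.31  0.92  0.04]
```

```bash
python3 -m crank '[[0,0,0,-0.2,0.4,4,0],[0,0,0,0,0,4,0],[0,0,0,0,0,4,0],[0,0,0,0,0,0,0],[0,0,0,0,0,0,0]]' ;  python3 -m crank '[[0,0,0,0,0,3,0],[0,0,0,0,0,2,0],[0,0,0,0,0,1,0],[0,0,0,0,0,0,0],[0,0,0,0,0,0,0]]' ; python3 d.py r medium 77.7 0 -0.3
```

```text
time_s: 24.03
position: [0.5465, -0.2352, 0.0848]
tool_rot: [-2.286, -2.154, -0.001]
force: [-0.3, -0.2, -3.0]
grip_width: 0.0071
grasp_force: 59.6
time_s: 24.45
position: [0.5469, -0.2353, 0.0793]
tool_rot: [2.287, 2.154, 0.002]
force: [-0.6, -0.4, -2.2]
grip_width: 0.0073
grasp_force: 59.6
t 24.45 pos [ 0.5469 -0.2353  0.0793] -> [ 0.5464 -0.2351  0.0777] | turn [ 0.001 -0.001 -0.   ] | shift after turn [ 0.2 -0.5  1.6]  before [ 0.2 -0.5  1.6] F [-0.6 -0.4 -2.2] w 0.0073 g 59.6 q [ 0.77  0.52 -0.53  1.82  0.33  0.89  0.02]
```

```bash
python3 -m crank '[[0,0,0,0,0,1,0],[0,0,0,0,0,0,0],[0,0,0,0,0,1,0],[0,0,0,0,0,0,0],[0,0,0,0,0,0,0]]' ;  python3 -m crank '[[0,0,0,0,0,0.8,0],[0,0,0,0,0,0,0],[0,0,0,0,0,0,0],[0,0,0,0,0,0,0],[0,0,0,0,0,0,0]]'
```

```text
time_s: 24.87
position: [0.5471, -0.2355, 0.0778]
tool_rot: [2.286, 2.153, 0.002]
force: [-1.0, 0.7, 0.5]
grip_width: 0.0074
grasp_force: 60.0
time_s: 25.28
position: [0.5473, -0.2358, 0.0776]
tool_rot: [2.286, 2.153, 0.001]
force: [-2.2, -0.6, 6.0]
grip_width: 0.0072
grasp_force: 60.8
```

The medium is seated at 77.6 mm (predicted 77.7). Now release and go for the long.

```bash
python3 -m crank '[[0,0,0,0,0,-0.8,0.1],[0,0,0,0,0,0,0.2],[0,0,0,0,0,0,0.3],[0,0,0,0,0,0,0.3],[0,0,0,0,0,0,0.3]]'; python3 -m crank '[[0,0,0,0,0,-10,0.3],[0,0,0,0,0,-20,0.3],[0,0,0,0,0,-30,0.3],[0,0,0,0,0,-35,0.3],[0,0,0,0,0,-35,0.3]]';python3 -m crank '[[0,0,0,0,0,-35,0.3],[0,0,0,0,0,-30,0.3],[0,0,0,0,0,0,0.6],[0,0,0,0,0,0,0.6],[0,0,0,0,0,0,0.6]]' >/dev/null;  python3 d.py c long 60 70
```

```text
time_s: 25.7
position: [0.5469, -0.2351, 0.0771]
tool_rot: [-2.287, -2.154, -0.002]
force: [0.0, -0.0, -0.6]
grip_width: 0.0256
grasp_force: 0.0
time_s: 26.12
position: [0.5463, -0.235, 0.2088]
tool_rot: [-2.286, -2.154, -0.001]
force: [1.2, 0.3, 0.7]
grip_width: 0.0256
grasp_force: 0.0
t 26.53 pos [ 0.5464 -0.2353  0.2725] -> [0.4957 0.0689 0.1422] | turn [0.35  0.004 0.024] | shift after turn [298.9 -26.9 148.5]  before [300.7 -68.9 130.4] F [ 0.6 -0.5 -0.3] w 0.0511 g 0.0 q [ 0.84  0.3  -0.6   1.66  0.18  1.23  0.14]
```

```bash
python3 -m crank '[[0,0,0,30,-2,0,0.6],[0,0,0,30,-2,0,0.6],[0,0,0,30,-2,0,0.6],[0,0,0,30,-2,0,0.6],[0,0,0,30,-2,0,0.6]]' >/dev/null; python3 -m crank '[[0,0,0,30,-2,0,0.6],[0,0,0,30,-2,0,0.6],[0,0,0,30,-2,0,0.6],[0,0,0,30,-2,0,0.6],[0,0,0,30,-2,0,0.6]]' >/dev/null; python3 -m crank '[[0.0875,0.001,0.006,0,0,0,0.6],[0.0875,0.001,0.006,0,0,0,0.6],[0.0875,0.001,0.006,0,0,0,0.6],[0.0875,0.001,0.006,0,0,0,0.6],[0,0,0,0,0,0,0.6]]' >/dev/null; python3 -m crank '[[0,0,0,0,0,0,0.6],[0,0,0,0,0,0,0.6],[0,0,0,0,0,0,0.6],[0,0,0,0,0,0,0.6],[0,0,0,0,0,0,0.6]]' >/dev/null; python3 d.py c long 60 70
```

```text
t 28.20 pos [0.5442 0.0654 0.2734] -> [0.4957 0.0689 0.1422] | turn [0.002 0.001 0.   ] | shift after turn [ -0.5  -0.9 140. ]  before [ -0.5  -1.1 140. ] F [0.5 0.3 0.6] w 0.0515 g 0.0 q [ 0.39  0.48 -0.74  1.53  0.18  1.58 -0.44]
```

```bash
python3 -m crank '[[0.002,0.001,0,0,-0.5,30,0.6],[0,0,0,0,0,35,0.6],[0,0,0,0,0,35,0.6],[0,0,0,0,0,25,0.6],[0,0,0,0,0,15,0.6]]' >/dev/null; python3 -m crank '[[0,0,0,0,0,0,0.6],[0,0,0,0,0,0,0.6],[0,0,0,0,0,0,0.6],[0,0,0,0,0,0,0.6],[0,0,0,0,0,0,0.6]]' >/dev/null; python3 d.py c long 60 0
```

```text
t 29.03 pos [0.498  0.0697 0.1427] -> [0.4718 0.0709 0.0764] | turn [ 0.001 -0.002 -0.   ] | shift after turn [-1.  -1.9 71.3]  before [-1.1 -2.  71.3] F [-0.1 -0.1  0.9] w 0.0514 g 0.0 q [ 0.4   0.53 -0.72  1.76  0.22  1.31 -0.48]
```

```bash
python3 -m crank '[[0,0,0,-1,-1.5,20,0.6],[0,0,0,0,0,20,0.6],[0,0,0,0,0,15,0.6],[0,0,0,0,0,0,0.6],[0,0,0,0,0,0,0.6]]' ;python3 -m crank '[[0,0,0,0,0,10,0.6],[0,0,0,0,0,6,0.6],[0,0,0,0,0,0,0.6],[0,0,0,0,0,0,0.6],[0,0,0,0,0,0,0.6]]' ; python3 d.py c long 60 0
```

```text
time_s: 29.45
position: [0.4761, 0.0702, 0.0903]
tool_rot: [-2.107, -1.937, 0.343]
force: [1.3, -0.4, 0.0]
grip_width: 0.051
grasp_force: 0.0
time_s: 29.87
position: [0.4709, 0.0708, 0.0753]
tool_rot: [-2.108, -1.937, 0.342]
force: [0.3, -0.4, 0.2]
grip_width: 0.0513
grasp_force: 0.0
t 29.87 pos [0.4709 0.0708 0.0753] -> [0.4718 0.0709 0.0764] | turn [-0.002 -0.002 -0.   ] | shift after turn [ 0.2  0.5 -1.3]  before [ 0.3  0.5 -1.3] F [ 0.3 -0.4  0.2] w 0.0513 g 0.0 q [ 0.39  0.59 -0.7   1.85  0.26  1.17 -0.51]
```

```bash
python3 -m crank '[[0,0,0,0.2,0.5,-1,0.3],[0,0,0,0,0,0,0],[0,0,0,0,0,0,0],[0,0,0,0,0,0,0],[0,0,0,0,0,0,0]]' 60;python3 -m crank '[[0,0,0,0,0,0,0],[0,0,0,0,0,0,0],[0,0,0,0,0,0,0],[0,0,0,0,0,0,0],[0,0,0,0,0,0,0]]' >/dev/null; python3 d.py c long 60 0;python3 -m crank '[[0,0,0,0,0,-10,0],[0,0,0,0,0,-20,0],[0,0,0,0,0,-30,0],[0,0,0,0,0,-35,0],[0,0,0,0,0,-35,0]]' ; python3 -m crank '[[0,0,0,0,0,-35,0],[0,0,0,0,0,-35,0],[0,0,0,0,0,-15,0],[0,0,0,0,0,0,0],[0,0,0,0,0,0,0]]' >/dev/null; python3 -m crank '[[-0.0875,-0.001,-0.006,0,0,0,0],[-0.0875,-0.001,-0.006,0,0,0,0],[-0.0875,-0.001,-0.006,0,0,0,0],[-0.0875,-0.001,-0.006,0,0,0,0],[0,0,0,0,0,0,0]]' >/dev/null; python3 -m crank '[[0,0,0,0,0,0,0],[0,0,0,0,0,0,0],[0,0,0,0,0,0,0],[0,0,0,0,0,0,0],[0,0,0,0,0,0,0]]'; python3 d.py r long 280
```

```text
time_s: 30.28
position: [0.4719, 0.0709, 0.0761]
tool_rot: [-2.108, -1.938, 0.341]
force: [-0.1, 0.8, 0.4]
grip_width: 0.0069
grasp_force: 59.7
t 30.70 pos [0.4719 0.0709 0.0761] -> [0.4718 0.0709 0.0764] | turn [-0.001 -0.002 -0.   ] | shift after turn [ 0.  -0.2 -0.2]  before [ 0.  -0.2 -0.2] F [1.4 0.2 2.2] w 0.0070 g 59.9 q [ 0.39  0.59 -0.7   1.85  0.26  1.18 -0.51]
time_s: 31.12
position: [0.5146, 0.0666, 0.1984]
tool_rot: [-2.105, -1.936, 0.347]
force: [1.1, -0.2, -2.5]
grip_width: 0.0072
grasp_force: 59.2
time_s: 32.37
position: [0.5457, 0.0643, 0.2774]
tool_rot: [-2.285, -2.151, -0.001]
force: [0.3, 0.2, -1.1]
grip_width: 0.0067
grasp_force: 59.4
t 32.37 pos [0.5457 0.0643 0.2774] -> [ 0.5045 -0.2323  0.28  ] | turn [-0.002 -0.003 -0.001] | shift after turn [-298.5  -23.6   -2.6]  before [-298.5  -23.2   -3.4] F [ 0.3  0.2 -1.1] w 0.0067 g 59.4 q [ 0.5   0.24 -0.78  1.76  0.17  1.22 -0.39]
```

```bash
python3 -m crank '[[0,0,0,-30,-2.3,0,0],[0,0,0,-30,-2.3,0,0],[0,0,0,-30,-2.3,0,0],[0,0,0,-30,-2.3,0,0],[0,0,0,-30,-2.3,0,0]]' >/dev/null; python3 -m crank '[[0,0,0,-30,-2.4,0,0],[0,0,0,-30,-2.4,0,0],[0,0,0,-30,-2.4,0,0],[0,0,0,-30,-2.4,0,0],[0,0,0,-28,-2.4,0,0]]' >/dev/null; python3 -m crank '[[0,0,0,0,0,0,0],[0,0,0,0,0,0,0],[0,0,0,0,0,0,0],[0,0,0,0,0,0,0],[0,0,0,0,0,0,0]]' >/dev/null;python3 d.py r long 185; python3 -m crank '[[0,0,0,0,0,25,0],[0,0,0,0,0,30,0],[0,0,0,0,0,25,0],[0,0,0,0,0,15,0],[0,0,0,0,0,0,0]]' >/dev/null; python3 -m crank '[[0,0,0,0,0,0,0],[0,0,0,0,0,0,0],[0,0,0,0,0,0,0],[0,0,0,0,0,0,0],[0,0,0,0,0,0,0]]' >/dev/null;  python3 d.py r long 113
```

```text
t 33.62 pos [ 0.5044 -0.2298  0.2774] -> [ 0.5045 -0.2323  0.185 ] | turn [-0.001 -0.002  0.002] | shift after turn [-2.5  0.2 92.4]  before [-2.7  0.3 92.4] F [ 0.6 -0.6 -1.4] w 0.0072 g 59.5 q [ 0.88  0.22 -0.6   1.75  0.13  1.21  0.19]
t 34.45 pos [ 0.5045 -0.2319  0.1837] -> [ 0.5045 -0.2323  0.113 ] | turn [ 0.001 -0.    -0.001] | shift after turn [-0.4  0.  70.7]  before [-0.5 -0.  70.7] F [ 0.5  0.2 -1. ] w 0.0069 g 59.4 q [ 0.86  0.31 -0.58  1.85  0.2   1.04  0.14]
```

Well aligned. Descend to the mouth, settle, check.

```bash
python3 -m crank '[[0,0,0,-0.4,0,20,0],[0,0,0,0,0,20,0],[0,0,0,0,0,15,0],[0,0,0,0,0,10,0],[0,0,0,0,0,4,0]]' >/dev/null; python3 -m crank '[[0,0,0,0,0,0,0],[0,0,0,0,0,0,0],[0,0,0,0,0,0,0],[0,0,0,0,0,0,0],[0,0,0,0,0,0,0]]' ;  python3 d.py r long 97
```

```text
time_s: 35.28
position: [0.5041, -0.2321, 0.1142]
tool_rot: [-2.287, -2.154, -0.001]
force: [-0.1, -0.5, -1.2]
grip_width: 0.007
grasp_force: 59.4
t 35.28 pos [ 0.5041 -0.2321  0.1142] -> [ 0.5045 -0.2323  0.097 ] | turn [ 0.    -0.001 -0.001] | shift after turn [-0.2  0.3 17.2]  before [-0.2  0.3 17.2] F [-0.1 -0.5 -1.2] w 0.0070 g 59.4 q [ 0.83  0.4  -0.55  1.9   0.26  0.91  0.09]
```

```bash
python3 -m crank '[[0,0,0,-0.2,0.4,5,0],[0,0,0,0,0,5,0],[0,0,0,0,0,5,0],[0,0,0,0,0,0,0],[0,0,0,0,0,0,0]]'; python3 -m crank '[[0,0,0,0,0.2,4,0],[0,0,0,0,0,4,0],[0,0,0,0,0,4,0],[0,0,0,0,0,0,0],[0,0,0,0,0,0,0]]' ;  python3 d.py r long 77.8
```

```text
time_s: 35.7
position: [0.5035, -0.2318, 0.0976]
tool_rot: [-2.285, -2.152, -0.0]
force: [0.2, -0.1, -1.7]
grip_width: 0.0073
grasp_force: 59.5
time_s: 36.12
position: [0.5036, -0.2319, 0.0858]
tool_rot: [-2.285, -2.152, -0.0]
force: [0.9, 0.3, -1.7]
grip_width: 0.0073
grasp_force: 59.5
t 36.12 pos [ 0.5036 -0.2319  0.0858] -> [ 0.5045 -0.2323  0.0778] | turn [-0.002 -0.002 -0.001] | shift after turn [-0.4  0.8  8. ]  before [-0.4  0.9  8. ] F [ 0.9  0.3 -1.7] w 0.0073 g 59.5 q [ 0.81  0.44 -0.54  1.92  0.29  0.86  0.06]
```

```bash
python3 -m crank '[[0,0,0,-0.3,0.6,3,0],[0,0,0,0,0,2,0],[0,0,0,0,0,2,0],[0,0,0,0,0,0,0],[0,0,0,0,0,0,0]]'; python3 -m crank '[[0,0,0,0,0,1,0],[0,0,0,0,0,0,0],[0,0,0,0,0,0.7,0],[0,0,0,0,0,0,0],[0,0,0,0,0,0,0]]'; python3 -m crank '[[0,0,0,0,0,0.7,0],[0,0,0,0,0,0,0],[0,0,0,0,0,0,0],[0,0,0,0,0,0,0],[0,0,0,0,0,0,0]]'
```

```text
time_s: 36.53
position: [0.5043, -0.2322, 0.079]
tool_rot: [-2.285, -2.152, -0.0]
force: [0.2, -0.2, -2.4]
grip_width: 0.0068
grasp_force: 59.5
time_s: 36.95
position: [0.5048, -0.2323, 0.0779]
tool_rot: [-2.286, -2.153, -0.001]
force: [-0.8, 1.1, -0.4]
grip_width: 0.007
grasp_force: 59.8
time_s: 37.37
position: [0.5049, -0.2322, 0.0777]
tool_rot: [-2.286, -2.153, -0.001]
force: [-1.7, 1.9, 5.2]
grip_width: 0.0069
grasp_force: 60.4
```

The long is on the slot floor. I'll release, back off clear of the camera views, and look.

```bash
python3 -m crank '[[0,0,0,0,0,-0.7,0.1],[0,0,0,0,0,0,0.2],[0,0,0,0,0,0,0.3],[0,0,0,0,0,0,0.3],[0,0,0,0,0,0,0.3]]'; python3 -m crank '[[0,0,0,0,0,-10,0.3],[0,0,0,0,0,-20,0.3],[0,0,0,0,0,-30,0.3],[0,0,0,0,0,-35,0.3],[0,0,0,0,0,-35,0.3]]' >/dev/null;python3 -m crank '[[0,0,0,0,0,-35,0.3],[0,0,0,30,0,-30,0.3],[0,0,0,35,0,0,0.3],[0,0,0,35,0,0,0.3],[0,0,0,35,0,0,0.3]]' >/dev/null;python3 -m crank '[[0,0,0,35,0,0,0.3],[0,0,0,35,0,0,0.3],[0,0,0,35,0,0,0.3],[0,0,0,0,0,0,0.3],[0,0,0,0,0,0,0.3]]'; python3 - <<'E'
from workcell import camera
import cv2
s=camera("scene")["image"][:,:,::-1];t=camera("top")["image"][:,:,::-1]
cv2.imwrite("pics/end.png",cv2.hconcat([cv2.resize(s[150:255,290:390],(400,420),interpolation=cv2.INTER_CUBIC),cv2.resize(t[165:270,320:420],(400,420),interpolation=cv2.INTER_CUBIC)]))
E
```

```text
time_s: 37.78
position: [0.5045, -0.2325, 0.0774]
tool_rot: [-2.286, -2.152, -0.001]
force: [-0.3, -0.5, -0.4]
grip_width: 0.0256
grasp_force: 0.0
time_s: 39.03
position: [0.5191, 0.0101, 0.2734]
tool_rot: [-2.279, -2.161, -0.002]
force: [-0.5, -1.1, 0.6]
grip_width: 0.0256
grasp_force: 0.0
```

View pics/end.png

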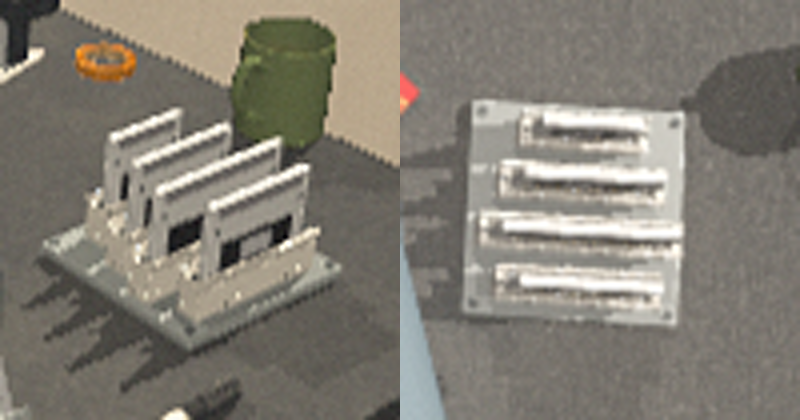

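All four carriers stand upright and level in their rails. In the top half they sit at (595,125), (595,178), (590,230) and (590,283), and the arm is clear.

```bash
python3 -c "
from workcell import close_job;print(close_job())"
```

```text
the job is handed in; nothing more can be done
None
```

The short, medium and long carriers each stand on edge, grip strip up, on the floor of their matching slot. The job was handed in at about 39 s, with the stored carrier still in its rail and the arm clear; no verdict came back.

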